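# Lay the scale's display column down on the bench stop

### The job

Tip the upright scale column over onto its side, towards and across the rubber-topped bench stop, so that it ends lying level on the stop with its screen up and its base plate standing on edge where it stood, ready for new feet to be fitted. Let it down gently all the way with the fingers so that it never falls freely; only push and support it with the fingers, do not grip it, lift it or drag it along the bench. Leave everything else on the bench where it is, and finish clear of everything.

Things in the scene. Friction and masses are not known exactly. Their poses are not given: they have to be found in the camera images.
- scale_column: Loose parcel-scale display column, upright, 0.35 to 0.6 kg. Steel base plate 90 x 90 x 8 mm; aluminium tube 20 x 20 mm from 8 to 152 mm height; plastic head on top, 200 mm high in all. Origin at the centre of the plate's underside, z up the column; its -x side faces the stop. Centre of mass on the axis, about 70 mm up: tipped past about 32 degrees it falls unless held back.
- head (a point): Centre of the column's plastic head (152 to 200 mm height; 100 mm wide along the column's y, 24 mm thick along its x, centred on the axis). Screen, a 74 x 28 mm dark window, on the +x side. When the column lies on the stop it is level, the head's underside is 33 mm above the bench and its end overhangs the stop by about 65 mm: a finger has room under it.
- toe (a point): Middle of the lower -x edge of the column's base plate: the edge about which the column tips towards the stop, on the bench at the start.
- bench_stop: Fixed low bar, wood with a rubber top: 24 mm along its x, 130 mm along its y, 35 mm high, with a steel clamp 12 mm high at each end (170 mm over all). Origin at the centre of its underside. The column stands on its +x side, its near plate edge 112 to 132 mm from the bar's centre line, turned up to 6 degrees from square.
- rubber_foot_a: Loose black rubber scale foot, round, 36 mm across, 30 mm high, near the column or the stop; leave alone. Origin under its centre.
- rubber_foot_b: Second rubber foot, the same; leave alone.
- counterweight: Loose zinc counterweight, round, 44 mm across, 50 mm high with a knob; leave alone. Origin under its centre.
- bushing: Loose brass bushing, round, 28 mm across, 35 mm high; leave alone. Origin under its centre.
- hammer: Loose ball-peen hammer 280 mm long lying along its x, on the robot's right; leave alone.
- screwdriver: Loose screwdriver with amber handle, 190 mm long lying along its x, on the robot's left; leave alone.
Mind the look-alikes: they are no part of the job. What is shaped like the scale_column but green or purple is not meant.

How it is judged:
At the end, for the whole second after the job is handed in: The column lies at rest, level within about 4.5 degrees, screen up, its weight on the bench stop and on the lower edge of its base plate, and that edge is on the bench within 40 mm of where it stood (angle between scale_column's own z axis and vertical between 1.49 and 1.65 rad and angle between scale_column's own x axis and vertical below 0.1 rad and contact force between scale_column and bench_stop above 0.4 N and x of toe in the frame of bench_stop above 0.08 m and distance of toe from where it was at the start of the episode below 0.04 m and height (world z) of toe below 0.006 m and linear speed of scale_column below 0.02 m/s and angular speed of scale_column below 0.1 rad/s); the robot touches nothing.
It fails at once if the column falls or lands hard (turns faster than 3 rad/s) (angular speed of scale_column above 3 rad/s).
It fails at once if the column is lifted (its tipping edge more than 12 mm off the bench) (height (world z) of toe above 0.012 m).
It fails at once if the column is dragged or carried (its tipping edge more than 50 mm from its start) (distance of toe from where it was at the start of the episode above 0.05 m).
It fails at once if the column is squeezed or shoved with more than 20 N (contact force between the fingers and scale_column above 20 N).
It fails at once if another thing on the bench is moved more than 20 mm (distance of any of rubber_foot_a, rubber_foot_b, counterweight, bushing, hammer, screwdriver from where it was at the start of the episode above 0.02 m).
It also fails if it takes over 45 s, if anything falls off the work surface, if the arm or the gripper's body presses on something with over 40 N, if the wrist force passes 120 N, or if a joint passes its speed limit or range.

### The arm

A 6-joint arm with a two-finger parallel gripper is mounted at the origin on the work surface. World frame = base frame: x ahead of the robot, y to its left, z up, the work surface at z = 0. Lengths are in m, angles in rad, forces in N, time in s.
With the tool pointing down it reaches from about 0.3 to 0.775 m from the base axis. Payload 14.6 kg.
Tool frame: the origin (TCP) lies midway between the tips of the shut fingers; the grasp point (between the pads) lies 19 mm behind it (ctrl.hold_point_z is the distance from the TCP to the grasp point, in m); z points along the fingers, x is the direction in which the jaws open and shut, and the axes are right-handed (so a half turn about z gives the same grasp; the last joint's range is limited). The gripper opens to 94 mm and grips with 3 to 60 N. Pads are 16 mm wide; open, the fingers measure 119 mm over their backs; the gripper's body (75 mm by 177 mm) begins 78 mm behind the grasp point.
Start: joints at [-1.369, 0.3, 1.521, -0, 1.321, -0.067], TCP at [0.146, -0.53, 0.205] pointing down, gripper open.
Joint ranges: [-3.03, 3.03], [-0.79, 2.21], [0.23, 2.52], [-1.04, 4.18], [0, 3.07], [-2.55, 2.55]. Speed limits (rad/s): [2.22, 2.22, 2.57, 3.14, 3.14, 3.14].

### API

Orientations are given as [roll, pitch, yaw] about the fixed x, y, z axes, in that order (R = Rz(yaw) Ry(pitch) Rx(roll)).
In Python, from station import ctrl, viewer, ticket, nets gives the robot as it stands.
- The arm moves only by the tool carry_out, never from a script. Its argument "commands" is one flat list of numbers, 7 for each row, row after row: the closure, from -1 (fully open) to 1 (shut), so that 0 is half open, then the shift along the world's x, y, z in cm, then the turn, a rotation vector about the world's x, y, z in rad. In form: [gripper, tx, ty, tz, ax, ay, az, gripper, tx, ty, tz, ax, ay, az, ...]. A call has 1 to 12 rows; each row is the pose to reach, as a shift and turn from the pose measured when the call began; what a row does not reach only later rows make up. A row lasts 1/12 s, in which the tool goes at most 41.7 mm and 7.16 degrees, less where a joint would pass 70% of its speed; a pose out of reach is approached as far as the arm can. A call with a gripper value outside its range is refused whole. The fingers move at their own pace and stop on an object; "force" is the grip in N (left out, the last holds). Time passes only in rows, so rows that repeat a pose let the fingers close. It gives the time, the measured TCP pose, the force and the opening at its end, in the units of the state.
- ctrl.get_obs(): the state, without advancing time (a new reading comes with each control period).
- viewer.camera(name): name is "scene" or "top" or "wrist"; returns (picture, depth): 420x560x3 uint8, blue, green, red; 420x560 float32, m along the optical axis (not along the pixel's ray), 0 where there is no reading.
- viewer.camera_info(name): a dict with "fx", "fy", "cx", "cy" (pixels), "D" ([k1, k2, p1, p2, k3] as OpenCV has them; the pictures are not rectified), "R" (3x3) and "t" (3): a world point X has camera coordinates R X + t. Camera axes: x right, y down, z forward; pixel columns grow to the right and rows downward; lengths in m; the calibration is good to about 2 mm. A picture is of the moment at which its call begins: read the wrist's pose just before it. camera_info takes no time and is no camera call; for the wrist camera it gives the pose at the moment of the call.
- ticket.hand_in(): hands the job in, once; it reports no verdict.
Trained networks look in the newest picture that a camera, given by its name, has taken for a name from the list of things; names that differ only in an ending like _2 or _b are one class to them, and where a whole thing is asked for, a point or a joint stands for the part that bears it (a point fixed in the world has none). Each returns a list of dicts, best first, with "confidence" (0 to 1); they miss things now and then, are a little off and sometimes report something else, mostly with a low value. They report only what shows in the picture. A call takes as long as a camera call. They do not tell look-alikes from the thing itself.
- nets.silhouettes(camera, thing): "region" (420x560 bool, what is visible of it) and "extent" ([left, top, right, bottom] in pixels, round what is visible of it).
The state is a dict: "time_s": time; "qpos": joint angles; "joint_vel": joint speeds; "tau": joint torques, N m; "ee_pos": TCP position; "eef_rot": TCP orientation; "force": force on the tool from outside, world axes, zero at the start; "moment": the same for the moment, N m; "grip_width": finger opening in m.
Only numpy, scipy, OpenCV 4.12 (cv2) and the standard library are available. Lean on these libraries where they do the work, as an engineer would, in place of code of your own. Each camera call takes 0.05 s, during which the arm holds its last target. There are 200 camera calls.

## Working session

There is one attempt and no reset: what is moved stays moved. The work goes in short steps, Python scripts to look and compute and a tool call to move; the robot and the scene stay as the last step left them, time stands still between calls to the robot, and variables do not carry over. Pictures are saved under pics/ and viewed, about 8 in all and at most 12, crops included, and the job is handed in when it is done.

Besides the shell and the picture viewer there is one more tool, called as name(argument=value, ...), one argument or row to a line, values as JSON. carry_out: Moves the arm, as the interface text tells. Its arguments: {"type":"object","properties":{"commands":{"type":"array","items":{"type":"number"}},"force":{"type":"number"}},"required":["commands"]}

```bash
ls; mkdir -p pics
cat > h.py <<'E'
import numpy as np, cv2
from station import ctrl, viewer, ticket, nets
def cloud(name, depth):
    i=viewer.camera_info(name); K=np.array([[i["fx"],0,i["cx"]],[0,i["fy"],i["cy"]],[0,0,1]])
    h,w=depth.shape; u,v=np.meshgrid(np.arange(w),np.arange(h))
    p=cv2.undistortPoints(np.stack([u,v],-1).reshape(-1,1,2).astype(np.float64),K,np.array(i["D"],float)).reshape(h,w,2)
    c=np.dstack([p*depth[...,None],depth])
    W=(c-np.array(i["t"]))@np.array(i["R"])
    W[depth<=0]=np.nan
    return W
E
python3 - <<'E'
from h import *
for n in ("scene","top"):
    p,d=viewer.camera(n); cv2.imwrite(f"pics/{n}1.png",p); W=cloud(n,d); np.save(f"{n}1.npy",W)
    for t in ("scale_column","bench_stop","rubber_foot_a","counterweight","bushing","hammer","screwdriver"):
        for r in nets.silhouettes(n,t):
            m=r["region"]; q=W[m]; q=q[~np.isnan(q[:,0])]
            print(n,t,round(r["confidence"],2),np.round(r["extent"]),np.round(np.median(q,0),3) if len(q) else None, np.round(np.percentile(q[:,2],98),3) if len(q) else None)
E
```

```text
pics
scene scale_column 0.75 [204. 180. 233. 256.] [ 0.592 -0.177  0.01 ] 0.201
scene scale_column 0.56 [125. 239. 194. 327.] [ 0.769 -0.285  0.067] 0.201
scene bench_stop 0.87 [267. 210. 289. 263.] [ 0.597 -0.011  0.032] 0.037
scene bench_stop 0.4 [203. 180. 232. 254.] [ 0.592 -0.177  0.01 ] 0.201
scene rubber_foot_a 0.6 [212. 288. 223. 297.] [ 0.745 -0.166  0.016] 0.03
scene rubber_foot_a 0.54 [256. 277. 271. 288.] [ 0.718 -0.055  0.016] 0.031
scene hammer 0.64 [112. 174. 148. 239.] [ 0.466 -0.44   0.022] 0.027
top scale_column 0.94 [325. 171. 366. 215.] [ 0.577 -0.172  0.034] 0.204
top scale_column 0.77 [378. 264. 424. 318.] [ 0.33  -0.309  0.061] 0.205
top scale_column 0.57 [358. 104. 410. 156.] [ 0.754 -0.283  0.011] 0.204
top counterweight 0.67 [348. 233. 364. 247.] [ 0.456 -0.197  0.035] 0.053
top counterweight 0.53 [330. 172. 364. 214.] [ 0.578 -0.172  0.017] 0.204
top bushing 0.6 [306. 246. 317. 252.] [ 0.436 -0.078  0.036] 0.04
top hammer 0.88 [425. 190. 456. 288.] [ 0.484 -0.443  0.025] 0.031
top screwdriver 0.55 [127. 219. 147. 278.] [0.407 0.426 0.024] 0.03
```

Run:
```python
import cv2
a=cv2.imread("pics/scene1.png")[150:350,100:340]; b=cv2.imread("pics/top1.png")[90:330,240:470]
cv2.imwrite("pics/s1c.png",cv2.resize(a,None,fx=3.2,fy=3,interpolation=cv2.INTER_CUBIC)); cv2.imwrite("pics/t1c.png",cv2.resize(b,None,fx=2.5,fy=2.5,interpolation=cv2.INTER_CUBIC))
```

```text
(no output)
```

View pics/s1c.png

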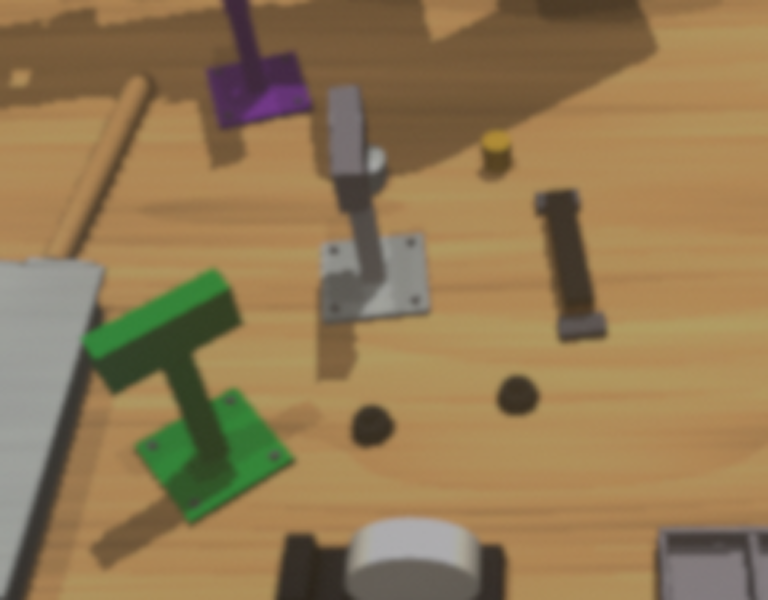

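View pics/t1c.png

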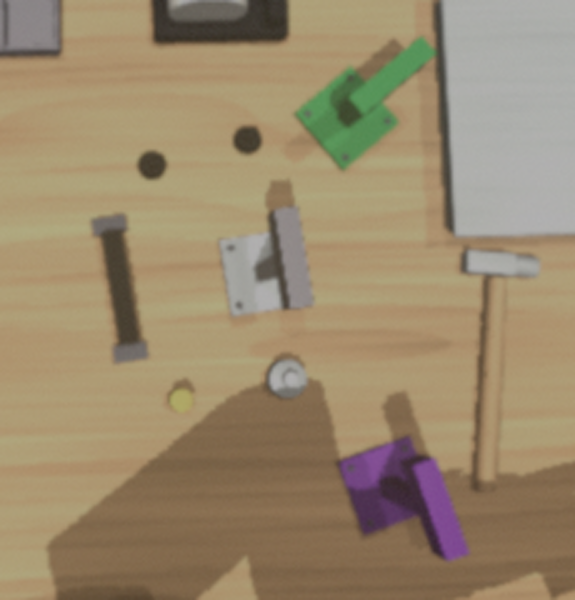

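The crops show the grey column (top px ≈ 345,193; scene ≈ 215,215). The green column (top 385,130) and the purple one (top 400,290) are the look-alikes, and I choose the grey one by its colour. The stop is at about (288,205) in top, on the column's +y side. Next I'll measure precisely.

Run:
```python
from h import *
print([a for a in dir(ctrl) if a[0]!='_'], ctrl.hold_point_z); print({k:np.round(v,3) for k,v in ctrl.get_obs().items()})
def rect(n,W,x,y,z):
    m=(W[...,0]>x[0])&(W[...,0]<x[1])&(W[...,1]>y[0])&(W[...,1]<y[1])&(W[...,2]>z[0])&(W[...,2]<z[1])
    P=W[m]; 
    r=cv2.minAreaRect((P[:,:2]*1000).astype(np.float32)); print(n,m.sum(),np.round(P.mean(0),4),[np.round(a,1) for a in r])
for n in ("top","scene"):
    W=np.load(f"{n}1.npy"); print(n)
    rect("headtop",W,(.49,.67),(-.24,-.12),(.19,.215))
    rect("plate",W,(.49,.67),(-.26,-.1),(.0055,.014))
    rect("bar",W,(.45,.72),(-.06,.05),(.027,.045))
    rect("clamp+bar",W,(.45,.69),(-.06,.05),(.009,.045))
W=np.load("top1.npy")
for nm,c in dict(fa=(.718,-.055),fb=(.745,-.166),cw=(.456,-.197),bu=(.436,-.078)).items():
    rect(nm,W,(c[0]-.035,c[0]+.035),(c[1]-.035,c[1]+.035),(.022,.07))
# anything at left high
m=(W[...,2]>.012)&(W[...,1]>.04)&(W[...,1]<.45)&(W[...,0]>.3)&(W[...,0]<.9)
q=W[m]; H,xe,ye=np.histogram2d(q[:,0],q[:,1],bins=[12,8],range=[[.3,.9],[.04,.44]]); print(H.astype(int))
```

```text
['MotionError', 'get_obs', 'hold_point_z'] 0.0188
{'time_s': np.float64(0.8), 'qpos': array([-1.369,  0.3  ,  1.521, -0.   ,  1.321, -0.067]), 'joint_vel': array([ 0.   , -0.001,  0.002, -0.   , -0.001, -0.   ]), 'tau': array([-2.0000e-03, -5.3163e+01, -3.5291e+01,  7.1000e-02,  2.1000e-02,
        0.0000e+00]), 'ee_pos': array([ 0.146, -0.53 ,  0.205]), 'eef_rot': array([ 3.142, -0.   , -1.302]), 'force': array([-0.117,  0.497,  1.33 ]), 'moment': array([-0.023, -0.014, -0.033]), 'grip_width': np.float64(0.094)}
top
headtop 426 [ 0.5791 -0.18    0.2008] [array([ 579.7, -181.1]), array([100.5,  25.4]), np.float64(7.6)]
plate 583 [ 0.577  -0.1659  0.0089] [array([ 580.5, -179.9]), array([157.8, 178.4]), np.float64(89.8)]
bar 402 [ 0.5696 -0.0137  0.0359] [array([610. , -18.4]), array([ 54.8, 218.9]), np.float64(82.6)]
clamp+bar 574 [ 0.5635 -0.0122  0.0289] [array([563.6, -12.4]), array([173.3,  40.8]), np.float64(7.3)]
scene
headtop 327 [ 0.5873 -0.179   0.1986] [array([ 581.8, -179.5]), array([102.8,  24. ]), np.float64(6.4)]
plate 606 [ 0.5878 -0.1789  0.0079] [array([ 583.4, -179.
[... 351 characters left out ...]
737  -0.1675  0.0279] [array([ 737.7, -165.3]), array([17.3, 23. ]), np.float64(72.3)]
cw 191 [ 0.4552 -0.1996  0.0371] [array([ 455.1, -200.7]), array([42.6, 40. ]), np.float64(88.5)]
bu 77 [ 0.4352 -0.0776  0.0358] [array([435.2, -77. ]), array([25. , 25.4]), np.float64(85.2)]
[[  0   0   0   0   0   0   0   0]
 [  0   0   0   0   0   0   0  98]
 [  0   0   0   0   0   0   0 155]
 [  0   0   0   0   0   0   0  42]
 [  0   0   0   0   0   0   2  33]
 [  0   0   0   0   0   0   0   0]
 [  0   0   0   0   0   0   0   0]
 [  0   0   0   0   0   0   0   0]
 [  0   0   0   0   0   0   0   0]
 [  0   0   0   0   0   0   0   0]
 [ 40  52  60  57   9   0   0   0]
 [ 29  39  36   0  50   0   0   0]]
```

Run:
```python
import cv2
b=cv2.imread("pics/top1.png")[150:260,270:380]
cv2.imwrite("pics/t2c.png",cv2.resize(b,None,fx=5,fy=5,interpolation=cv2.INTER_CUBIC))
```

```text
(no output)
```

View pics/t2c.png

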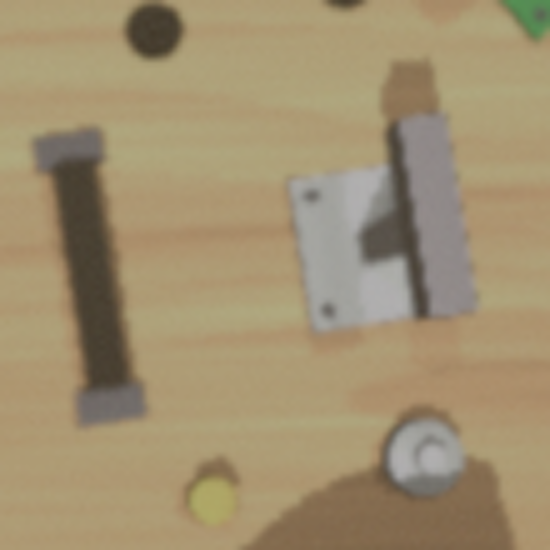

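carry_out(
  commands=[-0.06, 0, 0, 7, 0, 0, 0, -0.06, 0, 0, 7, 0, 0, 0, -0.06, 21, 17, 8, 0, 0, -0.07, -0.06, 21, 17, 8, 0, 0, -0.07, -0.06, 21, 17, 8, 0, 0, -0.07, -0.06, 21, 17, 8, 0, 0, -0.07, -0.06, 21, 17, 8, 0, 0, -0.07, -0.06, 21, 17, 8, 0, 0, -0.07, -0.06, 21, 17, 8, 0, 0, -0.07, -0.06, 43.5, 35, 8, 0, 0, -0.14, -0.06, 43.5, 35, 8, 0, 0, -0.14, -0.06, 43.5, 35, 8, 0, 0, -0.14],
)

```text
time_s: 1.8
ee_pos: [0.4549, -0.2807, 0.2857]
eef_rot: [-3.141, -0.0, -1.443]
force: [1.0, -2.1, -1.0]
grip_width: 0.0497
```

carry_out(
  commands=[-0.06, 0, 0, 0, 0, 0, 0],
)

```text
time_s: 1.88
ee_pos: [0.4586, -0.2767, 0.2854]
eef_rot: [-3.141, 0.001, -1.438]
force: [-0.3, 0.3, -0.4]
grip_width: 0.0499
```

carry_out(
  commands=[-0.06, 9.2, 32.7, 2, 0, 0, 0, -0.06, 9.2, 32.7, 2, 0, 0, 0, -0.06, 9.2, 32.7, 2, 0, 0, 0, -0.06, 9.2, 32.7, 2, 0, 0, 0, -0.06, 9.2, 32.7, 2, 0, 0, 0, -0.06, 9.2, 32.7, 2, 0, 0, 0, -0.06, 9.2, 32.7, 2, 0, 0, 0, -0.06, 9.2, 32.7, 2, 0, 0, 0, -0.06, 9.2, 32.7, 2, 0, 0, 0, -0.06, 9.2, 32.7, 2, 0, 0, 0, -0.06, 9.2, 32.7, 2, 0, 0, 0],
)

```text
time_s: 2.8
ee_pos: [0.5505, 0.0502, 0.3051]
eef_rot: [-3.141, 0.0, -1.437]
force: [0.3, -0.7, 0.3]
grip_width: 0.0498
```

carry_out(
  commands=[-0.06, 0, 0, -10, -0.99, -0.13, 0, -0.06, 0, 0, -10, -0.99, -0.13, 0, -0.06, 0, 0, -10, -0.99, -0.13, 0, -0.06, 0, 0, -10, -0.99, -0.13, 0, -0.06, 0, 0, -10, -0.99, -0.13, 0, -0.06, 0, 0, -10, -0.99, -0.13, 0, -0.06, 0, 0, -10, -0.99, -0.13, 0, -0.06, 0, 0, -10, -0.99, -0.13, 0, -0.06, 0, 0, -10, -0.99, -0.13, 0, -0.06, 0, 0, -10, -0.99, -0.13, 0, -0.06, 0, 0, -10, -0.99, -0.13, 0, -0.06, 0, 0, -10, -0.99, -0.13, 0],
)

```text
time_s: 3.8
ee_pos: [0.5508, 0.049, 0.2063]
eef_rot: [3.141, -0.995, -1.44]
force: [-0.3, 0.3, 0.7]
grip_width: 0.05
```

Run:
```python
from h import *
print({k:np.round(v,3) for k,v in ctrl.get_obs().items() if k in("qpos","ee_pos","eef_rot","time_s")})
```

```text
{'time_s': np.float64(3.8), 'qpos': array([ 0.422,  0.509,  1.529, -0.933,  1.541,  2.114]), 'ee_pos': array([0.551, 0.049, 0.206]), 'eef_rot': array([ 3.141, -0.995, -1.44 ])}
```

carry_out(
  commands=[-0.06, 0, 0, -6, 0, 0, 0, -0.06, 0, 0, -10, 0, 0, 0, -0.06, 0, 0, -13, 0, 0, 0, -0.06, 0, 0, -13, 0, 0, 0, -0.06, 0, 0, -13, 0, 0, 0],
)

```text
time_s: 4.22
ee_pos: [0.5506, 0.0482, 0.0759]
eef_rot: [3.136, -0.995, -1.437]
force: [0.2, -0.2, 0.6]
grip_width: 0.0495
```

Run:
```python
from h import *
print({k:np.round(v,3) for k,v in ctrl.get_obs().items() if k in("qpos","ee_pos","eef_rot","time_s")})
p,d=viewer.camera("scene"); cv2.imwrite("pics/s3.png",cv2.resize(p[100:320,140:420],None,fx=2.7,fy=2.7))
```

```text
{'time_s': np.float64(4.217), 'qpos': array([ 0.42 ,  0.702,  1.575, -0.952,  1.401,  2.307]), 'ee_pos': array([0.551, 0.048, 0.076]), 'eef_rot': array([ 3.136, -0.995, -1.437])}
```

View pics/s3.png

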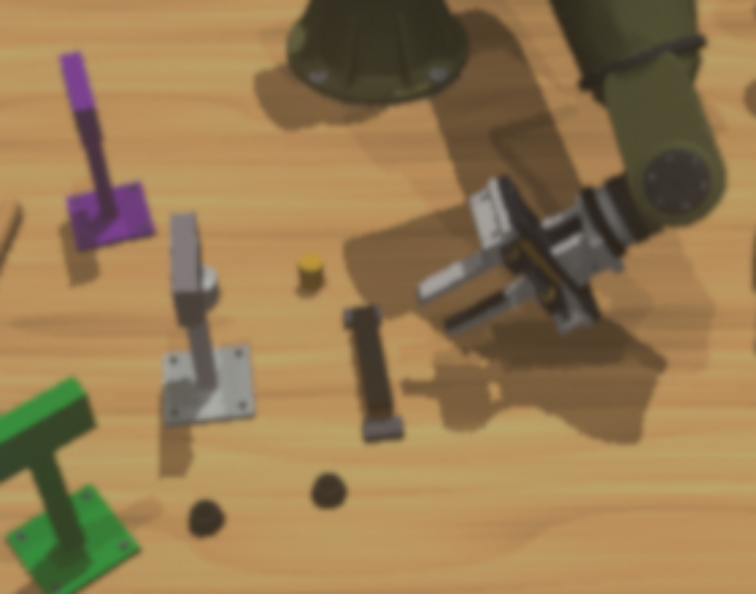

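carry_out(
  commands=[-0.06, 0, 0, 22, 0.99, 0.13, 0, -0.06, 0, 0, 22, 0.99, 0.13, 0, -0.06, 0, 0, 22, 0.99, 0.13, 0, -0.06, 0, 0, 22, 0.99, 0.13, 0, -0.06, 0, 0, 22, 0.99, 0.13, 0, -0.06, 0, 0, 22, 0.99, 0.13, 0, -0.06, 0, 0, 22, 0.99, 0.13, 0, -0.06, 0, 0, 22, 0.99, 0.13, 0, -0.06, 0, 0, 22, 0.99, 0.13, 0, -0.06, 0, 0, 22, 0.99, 0.13, 0],
)

```text
time_s: 5.1
ee_pos: [0.5514, 0.0472, 0.3013]
eef_rot: [-3.137, 0.002, -1.443]
force: [0.5, 0.2, 0.6]
grip_width: 0.0501
```

carry_out(
  commands=[-0.06, 3, -22.8, 0, 0, 0, 0, -0.06, 3, -22.8, 0, 0, 0, 0, -0.06, 3, -22.8, 0, 0, 0, 0, -0.06, 3, -22.8, 0, 0, 0, 0, -0.06, 3, -22.8, 0, 0, 0, 0, -0.06, 3, -22.8, 0, 0, 0, 0, -0.06, 3, -22.8, 0, 0, 0, 0, -0.06, 3, -22.8, 0, 0, 0, 0, -0.06, 3, -22.8, 0, 0, 0, 0],
)

```text
time_s: 5.85
ee_pos: [0.5815, -0.1795, 0.3022]
eef_rot: [-3.136, -0.0, -1.441]
force: [-0.6, 0.2, 0.3]
grip_width: 0.0498
```

Run:
```python
from h import *
print({k:np.round(v,3) for k,v in ctrl.get_obs().items() if k in("qpos","ee_pos","eef_rot","time_s")})
p,d=viewer.camera("wrist"); cv2.imwrite("pics/w4.png",p); W=cloud("wrist",d)
m=(W[...,2]>.19)&(W[...,2]<.215)&(np.hypot(W[...,0]-.58,W[...,1]+.18)<.09)
P=W[m]; print(m.sum(),P.mean(0),cv2.minAreaRect((P[:,:2]*1000).astype(np.float32)))
```

```text
{'time_s': np.float64(5.85), 'qpos': array([-0.361,  0.384,  1.189,  0.002,  1.565,  1.08 ]), 'ee_pos': array([ 0.582, -0.179,  0.302]), 'eef_rot': array([-3.136, -0.   , -1.441])}
2567 [ 0.58364452 -0.17991953  0.19941484] ((581.3292846679688, -180.76321411132812), (99.22698211669922, 24.941791534423828), 6.924077987670898)
```

View pics/w4.png

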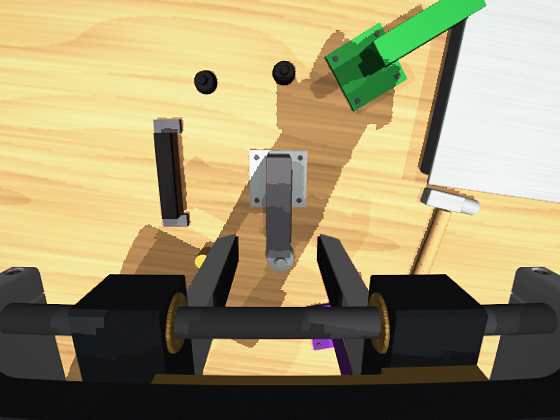

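carry_out(
  commands=[-0.06, 0, -0.1, -4, 0, 0, 0, -0.06, 0, -0.1, -7, 0, 0, 0, -0.06, 0, -0.1, -10, 0, 0, 0, -0.06, 0, -0.1, -12.7, 0, 0, 0, -0.06, 0, -0.1, -12.7, 0, 0, 0, -0.06, 0, -0.1, -12.7, 0, 0, 0, 0.1, 0, -0.1, -12.7, 0, 0, 0, 0.2, 0, -0.1, -12.7, 0, 0, 0, 0.26, 0, -0.1, -12.7, 0, 0, 0, 0.26, 0, -0.1, -12.7, 0, 0, 0, 0.26, 0, -0.1, -12.7, 0, 0, 0],
)

```text
time_s: 6.82
ee_pos: [0.5817, -0.1803, 0.1759]
eef_rot: [-3.136, -0.0, -1.441]
force: [-0.1, 0.0, -0.3]
grip_width: 0.0347
```

```bash
cat > wp.py <<'E'
import numpy as np,sys
from station import ctrl
psi=np.radians(7.2); t=np.array([-np.sin(psi),np.cos(psi),0]); w=np.array([np.cos(psi),np.sin(psi),0]); toe=np.array([.5757,-.1362,0])
def pos(th,a=0,h=175):
    th=np.radians(th); return toe+(((a-45)*np.cos(th)+h*np.sin(th))*t+np.array([0,0,-(a-45)*np.sin(th)+h*np.cos(th)]))/1000
o=ctrl.get_obs(); print({k:np.round(o[k],4) for k in("time_s","ee_pos","eef_rot","force","grip_width","qpos")})
def show(cur,seq):
    # rows: (position angle, tilt angle, a, h) ; shifts cm from measured pose; turn from tilt 'cur'
    for p,tl,a,h in seq:
        d=(pos(p,a,h)-o["ee_pos"])*100; r=-np.radians(tl-cur)*w
        print(p,tl,np.round(d,2),np.round(r,3))
E
python3 - <<'E'
from wp import *
show(0,[(k,k,0,175) for k in range(3,37,3)])
E
```

```text
{'time_s': np.float64(6.8167), 'ee_pos': array([ 0.5817, -0.1803,  0.1759]), 'eef_rot': array([-3.1356e+00, -1.0000e-04, -1.4406e+00]), 'force': array([-0.0588,  0.0157, -0.2668]), 'grip_width': np.float64(0.0347), 'qpos': array([-0.3619,  0.4516,  1.3834,  0.0029,  1.3012,  1.0779])}
3 3 [-0.15  0.86  0.12] [-0.052 -0.007 -0.   ]
6 6 [-0.27  1.78  0.29] [-0.104 -0.013 -0.   ]
9 9 [-0.39  2.71  0.4 ] [-0.156 -0.02  -0.   ]
12 12 [-0.51  3.65  0.47] [-0.208 -0.026 -0.   ]
15 15 [-0.63  4.59  0.48] [-0.26  -0.033 -0.   ]
18 18 [-0.74  5.53  0.45] [-0.312 -0.039 -0.   ]
21 21 [-0.86  6.46  0.36] [-0.364 -0.046 -0.   ]
24 24 [-0.98  7.39  0.23] [-0.416 -0.052 -0.   ]
27 27 [-1.1   8.31  0.05] [-0.468 -0.059 -0.   ]
30 30 [-1.21  9.22 -0.18] [-0.519 -0.066 -0.   ]
33 33 [-1.32 10.12 -0.46] [-0.571 -0.072 -0.   ]
36 36 [-1.44 11.   -0.78] [-0.623 -0.079 -0.   ]
```

carry_out(
  commands=[0.26, -0.05, 0.2, 0.05, -0.017, -0.002, 0, 0.26, -0.08, 0.4, 0.08, -0.026, -0.003, 0, 0.26, -0.1, 0.6, 0.1, -0.035, -0.005, 0, 0.26, -0.15, 0.86, 0.12, -0.052, -0.007, 0, 0.26, -0.19, 1.17, 0.18, -0.07, -0.009, 0, 0.26, -0.23, 1.47, 0.23, -0.087, -0.011, 0, 0.26, -0.27, 1.78, 0.29, -0.104, -0.013, 0, 0.26, -0.31, 2.09, 0.33, -0.121, -0.015, 0, 0.26, -0.35, 2.4, 0.37, -0.139, -0.018, 0, 0.26, -0.39, 2.71, 0.4, -0.156, -0.02, 0, 0.26, -0.39, 2.71, 0.4, -0.156, -0.02, 0],
)

```text
time_s: 7.73
ee_pos: [0.5778, -0.1522, 0.1799]
eef_rot: [-3.136, -0.159, -1.439]
force: [0.8, -0.4, 0.9]
grip_width: 0.0347
```

Run:
```python
from wp import *
from h import *
print(-o["eef_rot"][1]*57.3)
show(9,[(k,k,0,175) for k in range(11,36,2)])
p,d=viewer.camera("scene"); cv2.imwrite("pics/s5.png",cv2.resize(p[140:290,170:330],None,fx=4,fy=4)); W=cloud("scene",d); np.save("s5.npy",W)
```

```text
{'time_s': np.float64(7.7333), 'ee_pos': array([ 0.5778, -0.1522,  0.1799]), 'eef_rot': array([-3.1361, -0.1588, -1.4394]), 'force': array([ 0.8285, -0.4103,  0.9209]), 'grip_width': np.float64(0.0347), 'qpos': array([-0.2533,  0.393 ,  1.4649, -0.1544,  1.2224,  1.234 ])}
9.100300150746323
11 11 [-0.07  0.53  0.05] [-0.035 -0.004 -0.   ]
13 13 [-0.15  1.15  0.07] [-0.069 -0.009 -0.   ]
15 15 [-0.23  1.78  0.08] [-0.104 -0.013 -0.   ]
17 17 [-0.31  2.4   0.06] [-0.139 -0.017 -0.   ]
19 19 [-0.39  3.03  0.02] [-0.173 -0.022 -0.   ]
21 21 [-0.47  3.65 -0.04] [-0.208 -0.026 -0.   ]
23 23 [-0.55  4.27 -0.12] [-0.242 -0.031 -0.   ]
25 25 [-0.63  4.89 -0.23] [-0.277 -0.035 -0.   ]
27 27 [-0.7   5.5  -0.36] [-0.312 -0.039 -0.   ]
29 29 [-0.78  6.11 -0.5 ] [-0.346 -0.044 -0.   ]
31 31 [-0.86  6.71 -0.67] [-0.381 -0.048 -0.   ]
33 33 [-0.93  7.31 -0.86] [-0.416 -0.052 -0.   ]
35 35 [-1.01  7.9  -1.07] [-0.45  -0.057 -0.   ]
```

View pics/s5.png

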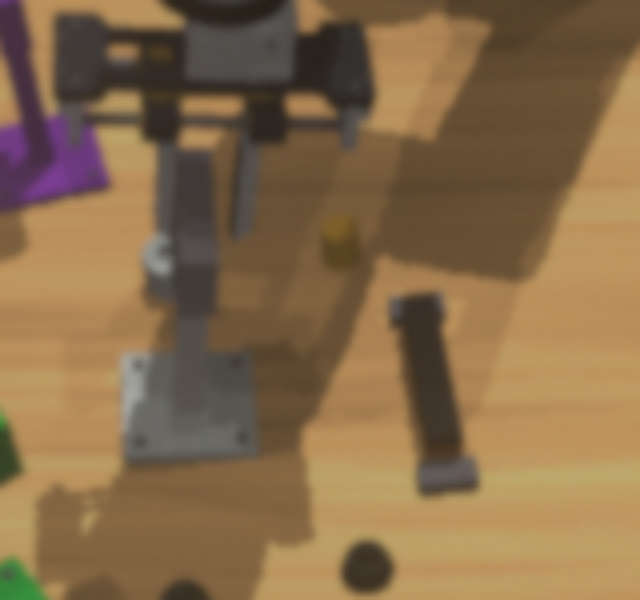

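The column is leaning with the rear finger on its head, and the front finger is just ahead of it. The plate's front edge still looks in place, at about crop (190,455). I'll continue.

carry_out(
  commands=[0.26, -0.03, 0.26, 0.03, -0.017, -0.002, 0, 0.26, -0.07, 0.53, 0.05, -0.035, -0.004, 0, 0.26, -0.11, 0.84, 0.06, -0.052, -0.006, 0, 0.26, -0.15, 1.15, 0.07, -0.069, -0.009, 0, 0.26, -0.19, 1.46, 0.08, -0.087, -0.011, 0, 0.26, -0.23, 1.78, 0.08, -0.104, -0.013, 0, 0.26, -0.27, 2.09, 0.07, -0.121, -0.015, 0, 0.26, -0.31, 2.4, 0.06, -0.139, -0.017, 0, 0.26, -0.35, 2.71, 0.04, -0.156, -0.02, 0, 0.26, -0.39, 3.03, 0.02, -0.173, -0.022, 0, 0.26, -0.43, 3.34, -0.01, -0.19, -0.024, 0, 0.26, -0.43, 3.34, -0.01, -0.19, -0.024, 0],
)

```text
time_s: 8.78
ee_pos: [0.5734, -0.1182, 0.1795]
eef_rot: [-3.138, -0.35, -1.438]
force: [-0.3, -0.5, -0.2]
grip_width: 0.0347
```

```bash
cat > plate.py <<'E'
from h import *
psi=np.radians(7.2); t=np.array([-np.sin(psi),np.cos(psi),0]); w=np.array([np.cos(psi),np.sin(psi),0]); toe=np.array([.5757,-.1362,0])
def plate(W,lo=.012):
    # scene view: side profile along t of points in middle band; plate front edge & tilt
    q=W.reshape(-1,3); q=q[~np.isnan(q[:,0])]; r=q-toe; s=r@t; l=r@w
    m=(abs(l)<.055)&(s>-.14)&(s<.03)&(r[:,2]>.006)&(r[:,2]<.1)&(abs(l)>.018)
    s,z,l=s[m],r[m][:,2],l[m]
    for a,b in ((.006,.012),(.012,.02),(.02,.03),(.03,.045),(.045,.06)):
        k=(z>a)&(z<b)
        if k.sum()>5: print("z %.3f-%.3f n%d s med %.4f max %.4f l %.3f..%.3f"%(a,b,k.sum(),np.median(s[k]),np.percentile(s[k],97),l[k].min(),l[k].max()))
E
python3 - <<'E'
from wp import *
from plate import *
plate(np.load("scene1.npy")); print("9deg"); plate(np.load("s5.npy"))
print("now"); p,d=viewer.camera("scene"); plate(cloud("scene",d))
p,d=viewer.camera("top"); plate(cloud("top",d))
print(-o["eef_rot"][1]*57.3)
show(20,[(k,k,0,175) for k in range(21,44,2)])
E
```

```text
{'time_s': np.float64(8.7833), 'ee_pos': array([ 0.5734, -0.1182,  0.1795]), 'eef_rot': array([-3.1378, -0.3505, -1.4381]), 'force': array([-0.3161, -0.5082, -0.2059]), 'grip_width': np.float64(0.0347), 'qpos': array([-0.1121,  0.3607,  1.5418, -0.3687,  1.1724,  1.4584])}
z 0.006-0.012 n351 s med -0.0439 max -0.0019 l -0.045..0.049
9deg
z 0.006-0.012 n195 s med -0.0188 max -0.0003 l -0.044..0.048
z 0.012-0.020 n258 s med -0.0633 max -0.0228 l -0.048..0.047
z 0.020-0.030 n17 s med -0.0789 max -0.0659 l -0.032..0.041
now
z 0.006-0.012 n92 s med -0.0068 max 0.0026 l -0.045..0.048
z 0.012-0.020 n105 s med -0.0243 max -0.0077 l -0.046..0.047
z 0.020-0.030 n180 s med -0.0538 max -0.0345 l -0.048..0.047
z 0.030-0.045 n108 s med -0.0742 max -0.0611 l -0.046..0.047
z 0.006-0.012 n9 s med -0.1289 max -0.0578 l -0.053..0.046
z 0.012-0.020 n27 s med -0.0331 max -0.0296 l -0.046..0.041
z 0.020-0.030 n116 s med -0.0438 max -0.0317 l -0.047..0.040
z 0.030-0.045 n62 s med -0.0741 max -0.0602 l -0.047..0.040
20.083396316185404
21 21 [-0.03  0.25 -0.  ] [-0.017 -0.002 -0.   ]
23 23 [-0.11  0.87 -0.09] [-0.052 -0.007 -0.   ]
25 25 [-0.19  1.49 -0.19] [-0.087 -0.011 -0.   ]
27 27 [-0.26  2.1  -0.32] [-0.121 -0.015 -0.   ]
29 29 [-0.34  2.71 -0.47] [-0.156 -0.02  -0.   ]
31 31 [-0.42  3.31 -0.64] [-0.19  -0.024 -0.   ]
33 33 [-0.49  3.91 -0.83] [-0.225 -0.028 -0.   ]
35 35 [-0.57  4.5  -1.04] [-0.26  -0.033 -0.   ]
37 37 [-0.64  5.08 -1.27] [-0.294 -0.037 -0.   ]
39 39 [-0.71  5.66 -1.52] [-0.329 -0.042 -0.   ]
41 41 [-0.78  6.22 -1.79] [-0.364 -0.046 -0.   ]
43 43 [-0.85  6.77 -2.09] [-0.398 -0.05  -0.   ]
```

carry_out(
  commands=[0.26, -0.07, 0.55, -0.04, -0.035, -0.004, 0, 0.26, -0.15, 1.18, -0.14, -0.07, -0.009, 0, 0.26, -0.22, 1.8, -0.25, -0.104, -0.013, 0, 0.26, -0.3, 2.4, -0.39, -0.139, -0.017, 0, 0.26, -0.36, 2.85, -0.51, -0.164, -0.02, 0, 0.26, -0.4, 3.15, -0.59, -0.181, -0.023, 0, 0.26, -0.43, 3.45, -0.68, -0.199, -0.025, 0, 0.26, -0.47, 3.76, -0.78, -0.216, -0.027, 0, 0.26, -0.51, 4.06, -0.88, -0.234, -0.029, 0, 0.26, -0.55, 4.35, -0.99, -0.251, -0.032, 0, 0.26, -0.57, 4.5, -1.04, -0.26, -0.033, 0],
)

```text
time_s: 9.8
ee_pos: [0.5677, -0.0735, 0.1689]
eef_rot: [-3.14, -0.613, -1.437]
force: [0.9, 0.4, -0.3]
grip_width: 0.0347
```

Run:
```python
from wp import *
from plate import *
p,d=viewer.camera("scene"); plate(cloud("scene",d)); cv2.imwrite("pics/s6.png",cv2.resize(p[140:290,170:330],None,fx=4,fy=4))
c=-o["eef_rot"][1]*57.3; print(c)
show(c,[(k,k,0,175) for k in range(36,60,2)])
```

```text
{'time_s': np.float64(9.8), 'ee_pos': array([ 0.5677, -0.0735,  0.1689]), 'eef_rot': array([-3.1399, -0.6125, -1.4374]), 'force': array([ 0.8954,  0.4275, -0.2516]), 'grip_width': np.float64(0.0347), 'qpos': array([ 0.0802,  0.3898,  1.6096, -0.6658,  1.1925,  1.787 ])}
z 0.006-0.012 n44 s med -0.0005 max 0.0042 l -0.038..0.050
z 0.012-0.020 n49 s med -0.0105 max -0.0029 l -0.024..0.046
z 0.020-0.030 n74 s med -0.0258 max -0.0141 l -0.046..0.047
z 0.030-0.045 n142 s med -0.0435 max -0.0311 l -0.045..0.047
z 0.045-0.060 n139 s med -0.0634 max -0.0511 l -0.046..0.048
35.09635756462733
36 36 [-0.03  0.32 -0.09] [-0.016 -0.002 -0.   ]
38 38 [-0.1   0.9  -0.33] [-0.05  -0.006 -0.   ]
40 40 [-0.17  1.47 -0.6 ] [-0.085 -0.011 -0.   ]
42 42 [-0.24  2.03 -0.88] [-0.12  -0.015 -0.   ]
44 44 [-0.31  2.58 -1.18] [-0.154 -0.019 -0.   ]
46 46 [-0.38  3.12 -1.5 ] [-0.189 -0.024 -0.   ]
48 48 [-0.45  3.64 -1.84] [-0.223 -0.028 -0.   ]
50 50 [-0.51  4.16 -2.2 ] [-0.258 -0.033 -0.   ]
52 52 [-0.58  4.66 -2.57] [-0.293 -0.037 -0.   ]
54 54 [-0.64  5.15 -2.97] [-0.327 -0.041 -0.   ]
56 56 [-0.7   5.63 -3.38] [-0.362 -0.046 -0.   ]
58 58 [-0.76  6.09 -3.81] [-0.397 -0.05  -0.   ]
```

View pics/s6.png

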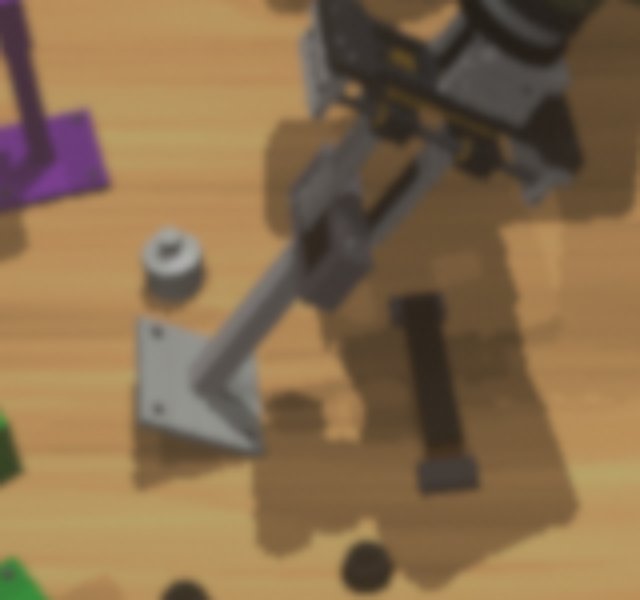

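Column is at about 35°, screen side up and still caged, with the toe in place. I'll continue past balance slowly.

carry_out(
  commands=[0.26, -0.03, 0.32, -0.09, -0.016, -0.002, 0, 0.26, -0.06, 0.61, -0.21, -0.033, -0.004, 0, 0.26, -0.1, 0.9, -0.33, -0.05, -0.006, 0, 0.26, -0.14, 1.19, -0.46, -0.068, -0.009, 0, 0.26, -0.17, 1.47, -0.6, -0.085, -0.011, 0, 0.26, -0.21, 1.75, -0.74, -0.102, -0.013, 0, 0.26, -0.24, 2.03, -0.88, -0.12, -0.015, 0, 0.26, -0.28, 2.31, -1.03, -0.137, -0.017, 0, 0.26, -0.31, 2.58, -1.18, -0.154, -0.019, 0, 0.26, -0.35, 2.85, -1.34, -0.172, -0.022, 0, 0.26, -0.38, 3.12, -1.5, -0.189, -0.024, 0, 0.26, -0.38, 3.12, -1.5, -0.189, -0.024, 0],
)

```text
time_s: 10.85
ee_pos: [0.5635, -0.0414, 0.153]
eef_rot: [3.139, -0.804, -1.433]
force: [-0.4, 0.4, -0.4]
grip_width: 0.0347
```

```bash
cat > chk.py <<'E'
from wp import *
from plate import *
p,d=viewer.camera("scene"); W=cloud("scene",d); plate(W); cv2.imwrite("pics/last.png",cv2.resize(p[140:290,170:330],None,fx=4,fy=4))
c=-o["eef_rot"][1]*57.3; print(c)
E
python3 - <<'E'
from chk import *
show(c,[(k,min(k,56),0,175) for k in range(48,72,2)])
E
```

```text
{'time_s': np.float64(10.85), 'ee_pos': array([ 0.5635, -0.0414,  0.153 ]), 'eef_rot': array([ 3.1389, -0.8045, -1.4333]), 'force': array([-0.3991,  0.3605, -0.4091]), 'grip_width': np.float64(0.0347), 'qpos': array([ 0.2098,  0.4658,  1.6296, -0.8527,  1.2661,  2.0083])}
z 0.006-0.012 n21 s med 0.0018 max 0.0046 l -0.024..0.047
z 0.012-0.020 n30 s med -0.0049 max -0.0001 l 0.019..0.047
z 0.020-0.030 n44 s med -0.0135 max -0.0060 l -0.045..0.046
z 0.030-0.045 n87 s med -0.0254 max -0.0177 l -0.045..0.047
z 0.045-0.060 n92 s med -0.0381 max -0.0316 l -0.047..0.047
46.0974021918408
48 48 [-0.04  0.43 -0.24] [-0.033 -0.004 -0.   ]
50 50 [-0.1   0.95 -0.6 ] [-0.068 -0.009 -0.   ]
52 52 [-0.16  1.45 -0.98] [-0.102 -0.013 -0.   ]
54 54 [-0.23  1.94 -1.37] [-0.137 -0.017 -0.   ]
56 56 [-0.29  2.42 -1.78] [-0.171 -0.022 -0.   ]
58 56 [-0.34  2.88 -2.21] [-0.171 -0.022 -0.   ]
60 56 [-0.4   3.32 -2.65] [-0.171 -0.022 -0.   ]
62 56 [-0.45  3.75 -3.11] [-0.171 -0.022 -0.   ]
64 56 [-0.51  4.17 -3.58] [-0.171 -0.022 -0.   ]
66 56 [-0.56  4.56 -4.07] [-0.171 -0.022 -0.   ]
68 56 [-0.61  4.94 -4.57] [-0.171 -0.022 -0.   ]
70 56 [-0.65  5.31 -5.08] [-0.171 -0.022 -0.   ]
```

```bash
cat > low.py <<'E'
from wp import *
def tcp(th,ph,G,ov):
    T=np.radians(th);P=np.radians(ph)
    E=np.array([(12-45)*np.cos(T)+200*np.sin(T),-(12-45)*np.sin(T)+200*np.cos(T)])
    u=np.array([np.cos(P),-np.sin(P)]);v=np.array([np.sin(P),np.cos(P)])
    q=E-u*G/2-ov*v
    return toe+(q[0]*t+np.array([0,0,q[1]]))/1000
def rows(ths):
    c=-o["eef_rot"][1]*57.3
    for th in ths:
        ph=np.interp(th,[46,54,90],[46,52,56]); G=np.interp(th,[54,74],[34.7,60]); ov=np.interp(th,[46,62,80],[25,25,16])
        d=(tcp(th,ph,G,ov)-o["ee_pos"])*100; r=-np.radians(ph-c)*w
        print(th,[float(x) for x in np.round([1-2*G/94-(.002),*d,*r],3)])
E
python3 - <<'E'
from low import *
rows([48,49.5,51,52.5,54,55.5,57,58.5,60,61.5,63,64])
E
```

```text
{'time_s': np.float64(10.9), 'ee_pos': array([ 0.5637, -0.0417,  0.1533]), 'eef_rot': array([ 3.1394, -0.8034, -1.4338]), 'force': array([ 0.063 , -0.7351, -0.4019]), 'grip_width': np.float64(0.0353), 'qpos': array([ 0.2089,  0.4651,  1.6292, -0.8518,  1.2656,  2.007 ])}
48 [0.26, -0.008, 0.109, 0.095, -0.025, -0.003, -0.0]
49.5 [0.26, -0.058, 0.508, -0.182, -0.045, -0.006, -0.0]
51 [0.26, -0.108, 0.9, -0.47, -0.064, -0.008, -0.0]
52.5 [0.26, -0.156, 1.284, -0.768, -0.084, -0.011, -0.0]
54 [0.26, -0.204, 1.659, -1.077, -0.103, -0.013, -0.0]
55.5 [0.219, -0.243, 1.971, -1.371, -0.106, -0.013, -0.0]
57 [0.179, -0.281, 2.273, -1.674, -0.109, -0.014, -0.0]
58.5 [0.139, -0.318, 2.565, -1.986, -0.112, -0.014, -0.0]
60 [0.098, -0.354, 2.848, -2.307, -0.115, -0.015, -0.0]
61.5 [0.058, -0.388, 3.12, -2.637, -0.118, -0.015, -0.0]
63 [0.017, -0.426, 3.422, -2.944, -0.121, -0.015, -0.0]
64 [-0.009, -0.453, 3.63, -3.144, -0.123, -0.015, -0.0]
```

carry_out(
  commands=[0.26, -0.03, 0.25, 0, -0.03, -0.004, 0, 0.26, -0.06, 0.51, -0.18, -0.045, -0.006, 0, 0.26, -0.11, 0.9, -0.47, -0.064, -0.008, 0, 0.26, -0.16, 1.28, -0.77, -0.084, -0.011, 0, 0.26, -0.2, 1.66, -1.08, -0.103, -0.013, 0, 0.22, -0.24, 1.97, -1.37, -0.106, -0.013, 0, 0.18, -0.28, 2.27, -1.67, -0.109, -0.014, 0, 0.14, -0.32, 2.57, -1.99, -0.112, -0.014, 0, 0.1, -0.35, 2.85, -2.31, -0.115, -0.015, 0, 0.06, -0.39, 3.12, -2.64, -0.118, -0.015, 0, 0.02, -0.43, 3.42, -2.94, -0.121, -0.015, 0, 0.02, -0.43, 3.42, -2.94, -0.121, -0.015, 0],
)

```text
time_s: 11.9
ee_pos: [0.5592, -0.0071, 0.1232]
eef_rot: [3.135, -0.925, -1.43]
force: [-0.6, 0.2, -1.1]
grip_width: 0.046
```

Run:
```python
from chk import *
from low import *
rows([63,64.5,66,67.5,69,70.5,72,73.5,75,76.5,78,79.5])
```

```text
{'time_s': np.float64(11.9), 'ee_pos': array([ 0.5592, -0.0071,  0.1232]), 'eef_rot': array([ 3.1351, -0.9255, -1.4301]), 'force': array([-0.6177,  0.1759, -1.1025]), 'grip_width': np.float64(0.046), 'qpos': array([ 0.3081,  0.567 ,  1.6232, -0.9432,  1.333 ,  2.1667])}
z 0.006-0.012 n14 s med 0.0043 max 0.0066 l 0.019..0.046
z 0.012-0.020 n21 s med -0.0001 max 0.0037 l 0.021..0.045
z 0.020-0.030 n24 s med -0.0047 max -0.0018 l -0.044..0.047
z 0.030-0.045 n55 s med -0.0110 max -0.0064 l -0.046..0.048
z 0.045-0.060 n62 s med -0.0181 max -0.0134 l -0.045..0.047
53.03051134384955
63 [0.017, 0.027, -0.038, 0.071, 0.001, 0.0, 0.0]
64.5 [-0.023, -0.012, 0.273, -0.23, -0.002, -0.0, -0.0]
66 [-0.063, -0.05, 0.573, -0.539, -0.005, -0.001, -0.0]
67.5 [-0.104, -0.087, 0.862, -0.855, -0.008, -0.001, -0.0]
69 [-0.144, -0.122, 1.141, -1.179, -0.011, -0.001, -0.0]
70.5 [-0.184, -0.156, 1.408, -1.51, -0.014, -0.002, -0.0]
72 [-0.225, -0.188, 1.664, -1.847, -0.017, -0.002, -0.0]
73.5 [-0.265, -0.219, 1.909, -2.191, -0.02, -0.002, -0.0]
75 [-0.279, -0.253, 2.178, -2.593, -0.023, -0.003, -0.0]
76.5 [-0.279, -0.288, 2.453, -3.026, -0.025, -0.003, -0.0]
78 [-0.279, -0.321, 2.716, -3.465, -0.028, -0.004, -0.0]
79.5 [-0.279, -0.353, 2.967, -3.909, -0.031, -0.004, -0.0]
```

View pics/last.png

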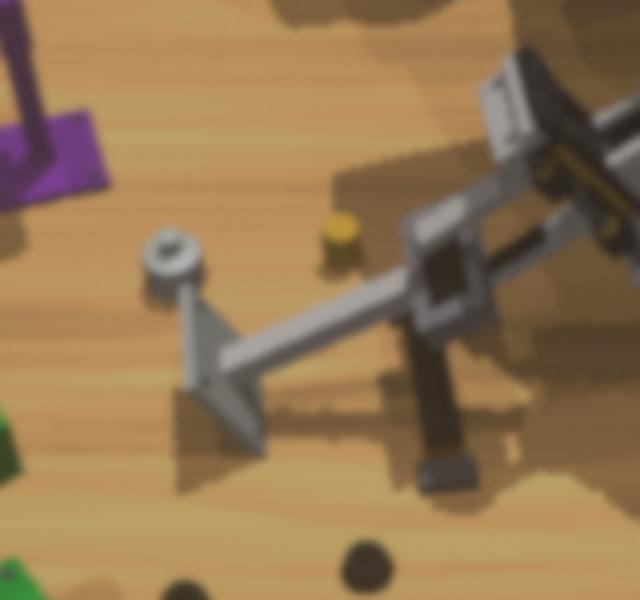

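Column is at about 64°, resting on the lower finger with the screen up at (445,265) and the toe in place. I'll continue lowering.

carry_out(
  commands=[-0.02, -0.01, 0.27, -0.23, -0.002, 0, 0, -0.06, -0.05, 0.57, -0.54, -0.005, -0.001, 0, -0.1, -0.09, 0.86, -0.85, -0.008, -0.001, 0, -0.14, -0.12, 1.14, -1.18, -0.011, -0.001, 0, -0.18, -0.16, 1.41, -1.51, -0.014, -0.002, 0, -0.22, -0.19, 1.66, -1.85, -0.017, -0.002, 0, -0.265, -0.22, 1.91, -2.19, -0.02, -0.002, 0, -0.28, -0.25, 2.18, -2.59, -0.023, -0.003, 0, -0.28, -0.29, 2.45, -3.03, -0.025, -0.003, 0, -0.28, -0.32, 2.72, -3.46, -0.028, -0.004, 0, -0.28, -0.32, 2.72, -3.46, -0.028, -0.004, 0],
)

```text
time_s: 12.87
ee_pos: [0.5558, 0.0204, 0.0879]
eef_rot: [3.134, -0.954, -1.428]
force: [-0.5, 0.5, -0.8]
grip_width: 0.0603
```

Run:
```python
from chk import *
from low import *
rows([78,79,80,81,82,83,84,85,86,87,88,89,90,91,92])
```

```text
{'time_s': np.float64(12.8667), 'ee_pos': array([0.5558, 0.0204, 0.0879]), 'eef_rot': array([ 3.1336, -0.954 , -1.4284]), 'force': array([-0.527 ,  0.509 , -0.8199]), 'grip_width': np.float64(0.0603), 'qpos': array([ 0.3631,  0.6492,  1.6063, -0.9517,  1.3475,  2.2519])}
z 0.006-0.012 n6 s med 0.0065 max 0.0071 l 0.036..0.047
z 0.012-0.020 n17 s med 0.0046 max 0.0076 l -0.045..0.047
z 0.020-0.030 n16 s med 0.0026 max 0.0036 l -0.044..0.046
z 0.030-0.045 n27 s med -0.0001 max 0.0017 l -0.046..0.046
z 0.045-0.060 n34 s med -0.0031 max -0.0011 l -0.042..0.046
54.66563149067241
78 [-0.279, 0.017, -0.028, 0.062, -0.0, -0.0, -0.0]
79 [-0.279, -0.004, 0.14, -0.233, -0.002, -0.0, -0.0]
80 [-0.279, -0.025, 0.303, -0.531, -0.004, -0.0, -0.0]
81 [-0.279, -0.039, 0.42, -0.86, -0.006, -0.001, -0.0]
82 [-0.279, -0.053, 0.53, -1.191, -0.008, -0.001, -0.0]
83 [-0.279, -0.067, 0.635, -1.524, -0.01, -0.001, -0.0]
84 [-0.279, -0.079, 0.734, -1.858, -0.012, -0.001, -0.0]
85 [-0.279, -0.091, 0.827, -2.194, -0.013, -0.002, -0.0]
86 [-0.279, -0.102, 0.914, -2.532, -0.015, -0.002, -0.0]
87 [-0.279, -0.112, 0.995, -2.871, -0.017, -0.002, -0.0]
88 [-0.279, -0.122, 1.071, -3.211, -0.019, -0.002, -0.0]
89 [-0.279, -0.13, 1.14, -3.553, -0.021, -0.003, -0.0]
90 [-0.279, -0.138, 1.203, -3.896, -0.023, -0.003, -0.0]
91 [-0.279, -0.145, 1.257, -4.245, -0.023, -0.003, -0.0]
92 [-0.279, -0.151, 1.305, -4.596, -0.023, -0.003, -0.0]
```

carry_out(
  commands=[-0.28, 0, 0.14, -0.23, -0.002, 0, 0, -0.28, -0.02, 0.3, -0.53, -0.004, 0, 0, -0.28, -0.04, 0.42, -0.86, -0.006, -0.001, 0, -0.28, -0.05, 0.53, -1.19, -0.008, -0.001, 0, -0.28, -0.07, 0.64, -1.52, -0.01, -0.001, 0, -0.28, -0.08, 0.73, -1.86, -0.012, -0.001, 0, -0.28, -0.09, 0.83, -2.19, -0.013, -0.002, 0, -0.28, -0.1, 0.91, -2.53, -0.015, -0.002, 0, -0.28, -0.11, 1, -2.87, -0.017, -0.002, 0, -0.28, -0.115, 1.03, -3.04, -0.018, -0.002, 0, -0.28, -0.115, 1.03, -3.04, -0.018, -0.002, 0],
)

```text
time_s: 13.83
ee_pos: [0.5547, 0.0306, 0.0575]
eef_rot: [3.132, -0.972, -1.427]
force: [0.1, 1.5, -1.6]
grip_width: 0.06
```

Run:
```python
from chk import *
from low import *
rows([87.5,88,88.5,89,89.5,90,90.5,91,91.5,92])
```

```text
{'time_s': np.float64(13.8333), 'ee_pos': array([0.5547, 0.0306, 0.0575]), 'eef_rot': array([ 3.1323, -0.972 , -1.4272]), 'force': array([ 0.1235,  1.5365, -1.5984]), 'grip_width': np.float64(0.06), 'qpos': array([ 0.3849,  0.7149,  1.5944, -0.9636,  1.342 ,  2.3093])}
z 0.006-0.012 n7 s med 0.0061 max 0.0080 l 0.021..0.047
z 0.012-0.020 n10 s med 0.0069 max 0.0093 l -0.045..0.047
z 0.020-0.030 n8 s med 0.0037 max 0.0074 l 0.020..0.046
z 0.030-0.045 n16 s med 0.0060 max 0.0069 l -0.042..0.047
z 0.045-0.060 n17 s med 0.0040 max 0.0062 l -0.025..0.047
55.69655985973764
87.5 [-0.279, -0.009, 0.009, -0.003, -0.0, -0.0, -0.0]
88 [-0.279, -0.014, 0.045, -0.173, -0.001, -0.0, -0.0]
88.5 [-0.279, -0.019, 0.081, -0.344, -0.002, -0.0, -0.0]
89 [-0.279, -0.023, 0.115, -0.515, -0.003, -0.0, -0.0]
89.5 [-0.279, -0.027, 0.147, -0.686, -0.004, -0.001, -0.0]
90 [-0.279, -0.031, 0.178, -0.858, -0.005, -0.001, -0.0]
90.5 [-0.279, -0.034, 0.206, -1.032, -0.005, -0.001, -0.0]
91 [-0.279, -0.038, 0.232, -1.207, -0.005, -0.001, -0.0]
91.5 [-0.279, -0.041, 0.257, -1.382, -0.005, -0.001, -0.0]
92 [-0.279, -0.044, 0.28, -1.558, -0.005, -0.001, -0.0]
```

View pics/last.png

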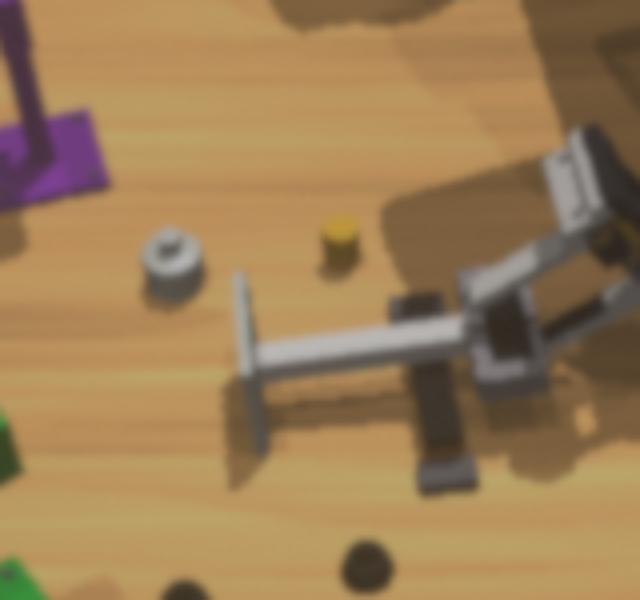

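carry_out(
  commands=[-0.28, -0.01, 0.05, -0.17, -0.001, 0, 0, -0.28, -0.02, 0.08, -0.34, -0.002, 0, 0, -0.28, -0.02, 0.12, -0.52, -0.003, 0, 0, -0.28, -0.03, 0.15, -0.69, -0.004, 0, 0, -0.28, -0.03, 0.18, -0.86, -0.005, -0.001, 0, -0.28, -0.03, 0.21, -1.03, -0.005, -0.001, 0, -0.28, -0.04, 0.23, -1.21, -0.005, -0.001, 0, -0.28, -0.04, 0.26, -1.38, -0.005, -0.001, 0, -0.28, -0.04, 0.26, -1.38, -0.005, -0.001, 0, -0.28, -0.04, 0.26, -1.38, -0.005, -0.001, 0],
)

```text
time_s: 14.72
ee_pos: [0.5544, 0.0332, 0.044]
eef_rot: [3.133, -0.977, -1.428]
force: [0.3, 0.9, 0.8]
grip_width: 0.0605
```

```bash
cat > side.py <<'E'
from chk import *
def prof(W,tag):
    q=W.reshape(-1,3); q=q[~np.isnan(q[:,0])]; r=q-toe; s=r@t; l=r@w
    for a,b in ((.02,.05),(.05,.08),(.08,.11),(.11,.14)):
        k=(s>a)&(s<b)&(abs(l)<.007)&(r[:,2]>.035)&(r[:,2]<.09); print(tag,"tube",a,k.sum(),np.round(np.median(r[k,2]),4) if k.any() else None)
    for a,b in ((.155,.17),(.17,.185),(.185,.198)):
      for c,e in ((-.045,-.02),(-.015,.015),(.02,.045)):
        k=(s>a)&(s<b)&(l>c)&(l<e)&(r[:,2]>.045)&(r[:,2]<.075); print(tag,"head",a,c,k.sum(),np.round(np.median(r[k,2]),4) if k.any() else None)
prof(W,"scene")
p2,d2=viewer.camera("top"); prof(cloud("top",d2),"top")
E
python3 side.py
```

```text
{'time_s': np.float64(14.7167), 'ee_pos': array([0.5544, 0.0332, 0.044 ]), 'eef_rot': array([ 3.1332, -0.9771, -1.428 ]), 'force': array([0.2977, 0.916 , 0.8266]), 'grip_width': np.float64(0.0605), 'qpos': array([ 0.3904,  0.7424,  1.5898, -0.9689,  1.3356,  2.3326])}
z 0.006-0.012 n8 s med 0.0048 max 0.0095 l 0.019..0.047
z 0.012-0.020 n8 s med 0.0055 max 0.0103 l 0.032..0.047
z 0.020-0.030 n8 s med 0.0063 max 0.0084 l -0.042..0.047
z 0.030-0.045 n14 s med 0.0060 max 0.0084 l -0.030..0.047
z 0.045-0.060 n14 s med 0.0045 max 0.0084 l -0.019..0.048
55.99059392026894
scene tube 0.02 44 0.0539
scene tube 0.05 44 0.0543
scene tube 0.08 46 0.0539
scene tube 0.11 47 0.054
scene head 0.155 -0.045 20 0.0565
scene head 0.155 -0.015 32 0.0565
scene head 0.155 0.02 38 0.0564
scene head 0.17 -0.045 3 0.0566
scene head 0.17 -0.015 40 0.0564
scene head 0.17 0.02 45 0.0567
scene head 0.185 -0.045 1 0.0529
scene head 0.185 -0.015 40 0.0566
scene head 0.185 0.02 35 0.0559
top tube 0.02 53 0.0563
top tube 0.05 53 0.056
top tube 0.08 55 0.0564
top tube 0.11 53 0.0567
top head 0.155 -0.045 49 0.058
top head 0.155 -0.015 19 0.0581
top head 0.155 0.02 46 0.0576
top head 0.17 -0.045 50 0.059
top head 0.17 -0.015 19 0.0599
top head 0.17 0.02 48 0.059
top head 0.185 -0.045 42 0.0582
top head 0.185 -0.015 13 0.059
top head 0.185 0.02 42 0.0586
```

View pics/last.png

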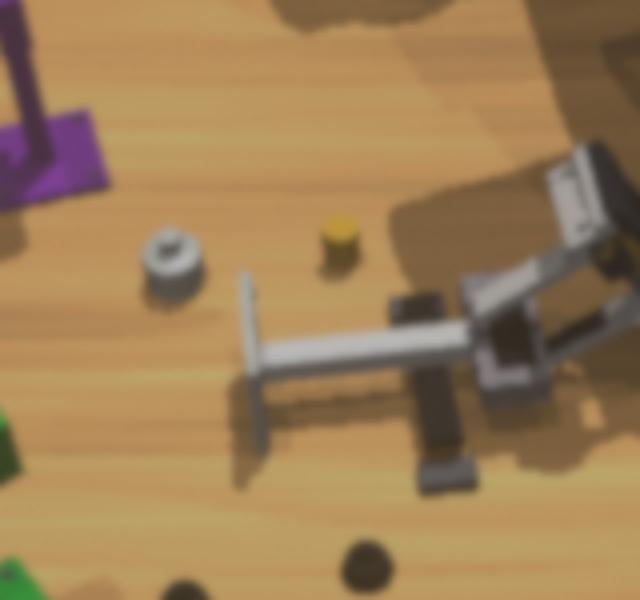

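It now lies level, tube top at about 55 mm and head top at about 57 mm in both views. I'll ease the finger 3 mm off the head's underside and back out along the tool axis.

carry_out(
  commands=[-0.28, -0.02, 0.17, -0.25, 0, 0, 0, -0.28, -0.02, 0.17, -0.25, 0, 0, 0, -0.28, -0.12, 1, 0.31, 0, 0, 0, -0.28, -0.23, 1.85, 0.87, 0, 0, 0, -0.28, -0.44, 3.5, 2, 0, 0, 0, -0.28, -0.75, 6, 3.7, 0, 0, 0, -0.28, -1.1, 9, 5.7, 0, 0, 0, -0.28, -1.5, 12, 7.7, 0, 0, 0, -0.28, -1.5, 12, 9, 0, 0, 0, -0.28, -1.5, 12, 9, 0, 0, 0, -0.28, -1.5, 12, 9, 0, 0, 0],
)

```text
time_s: 15.73
ee_pos: [0.5394, 0.1534, 0.1344]
eef_rot: [3.135, -0.977, -1.429]
force: [0.4, -0.5, -0.3]
grip_width: 0.06
```

```bash
python3 side.py | grep -v "head"
python3 - <<'E'
from h import *
p,d=viewer.camera("top"); W=cloud("top",d)
W0=np.load("top1.npy")
def c(W,x,y,zl):
    m=(np.hypot(W[...,0]-x,W[...,1]-y)<.04)&(W[...,2]>zl)&(W[...,2]<.07); return m.sum(),np.round(W[m].mean(0),4)
for n,a in dict(fa=(.718,-.055,.008),fb=(.745,-.166,.008),cw=(.456,-.197,.02),bu=(.436,-.078,.02)).items(): print(n,c(W0,*a),c(W,*a))
E
```

```text
{'time_s': np.float64(15.7333), 'ee_pos': array([0.5394, 0.1534, 0.1344]), 'eef_rot': array([ 3.1352, -0.9766, -1.4291]), 'force': array([ 0.4053, -0.5481, -0.2669]), 'grip_width': np.float64(0.06), 'qpos': array([ 0.5775,  0.6845,  1.4229, -0.8459,  1.5902,  2.2483])}
z 0.006-0.012 n6 s med 0.0073 max 0.0102 l 0.019..0.044
z 0.012-0.020 n7 s med 0.0045 max 0.0093 l 0.038..0.047
z 0.020-0.030 n10 s med 0.0065 max 0.0084 l -0.043..0.047
z 0.030-0.045 n11 s med 0.0039 max 0.0084 l -0.029..0.046
z 0.045-0.060 n15 s med 0.0066 max 0.0085 l -0.044..0.049
55.95857329039796
scene tube 0.02 48 0.0536
scene tube 0.05 45 0.0538
scene tube 0.08 44 0.0536
scene tube 0.11 46 0.0528
top tube 0.02 52 0.0567
top tube 0.05 53 0.0564
top tube 0.08 53 0.0558
top tube 0.11 54 0.0561
fa (np.int64(97), array([ 0.7085, -0.0536,  0.0194])) (np.int64(98), array([ 0.7082, -0.0539,  0.0191]))
fb (np.int64(92), array([ 0.7361, -0.1679,  0.0193])) (np.int64(96), array([ 0.7363, -0.1677,  0.0195]))
cw (np.int64(191), array([ 0.4552, -0.1996,  0.0371])) (np.int64(191), array([ 0.4551, -0.1997,  0.0373]))
bu (np.int64(77), array([ 0.4352, -0.0776,  0.0358])) (np.int64(78), array([ 0.4352, -0.0774,  0.0354]))
```

View pics/last.png

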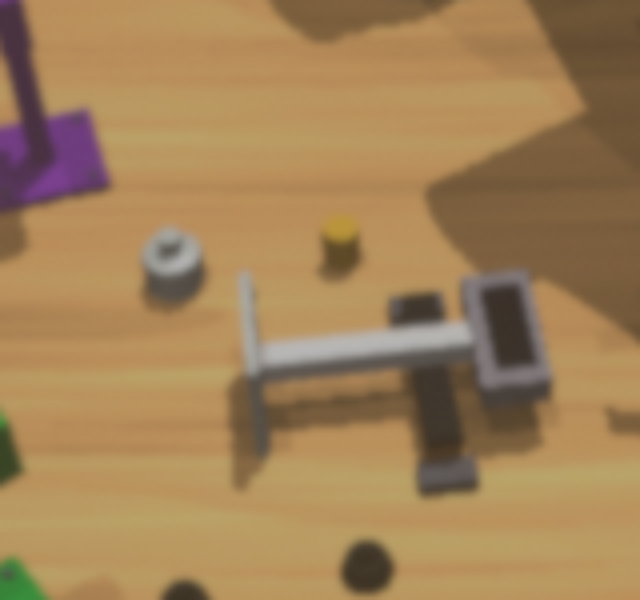

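The column lies level across the stop with the screen up at (510,325) and the plate on edge in place. The gripper is clear, and the four small parts have not moved. I'll hand in now.

```bash
python3 -c "
from station import ticket
print(ticket.hand_in())"
```

```text
the job is handed in; nothing more can be done
None
```

I tipped the grey scale column over onto the bench stop and handed the job in. I caged its head loosely between the partly open fingers. The rear finger pushed it to the balance point, and the front finger then held it and let it down to level.

**Last checks:**
- **Column:** it lies level with the screen up. The tube top is at a steady height along its length (about 54 mm in the scene view, 56 mm in the top view).
- **Plate edge:** the base plate stands on edge, and its tipping edge stayed within a few mm of where it started.
- **Other parts:** both rubber feet, the counterweight and the bushing moved less than 1 mm. I did not re-measure the hammer and screwdriver; the arm never worked near them.
- **Robot:** the gripper is about 10 cm clear of the column, at 15.7 s. Wrist force readings stayed at about 2 N or less at the end of every move.

The only disagreement was a 2 mm height offset between the two cameras, which is within their calibration. I could not measure the contact force on the stop; that the column rests on it is judged from its height and the pictures.

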